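# Ring for the mender and hold the book against the sprung fence

### The arm

A 6-joint arm with a two-finger parallel gripper is mounted at the origin on a cart in front of the work surface, level with it; the furniture and walls round the work are solid. World frame = base frame: x ahead of the robot, y to its left, z up, the work surface at z = 0. Lengths are in m, angles in rad, forces in N, time in s.
With the tool pointing down it reaches from about 0.25 to 0.725 m from the base axis. Payload 4 kg.
Tool frame: the origin (TCP) lies on the centre line of the jaws, within the pads' length; the fingertips stand 25 mm ahead of it and the grasp point (between the pads) lies 6 mm ahead of it; z points along the fingers, x is the direction in which the jaws open and shut, and the axes are right-handed (so a half turn about z gives the same grasp; the last joint's range is limited). The gripper opens to 85 mm and grips with 20 to 120 N. Pads are 22 mm wide; open, the fingers measure 114 mm over their backs; the gripper's body (76 mm by 85 mm) begins 54 mm behind the grasp point. The pads swing forward as they close: fully open they stand 13 mm farther back than shut.
Start: joints at [-1.137, 0.241, 0.005, 1.335, 0, 1.571], TCP at [0.21, -0.454, 0.256] pointing down, gripper open.
Joint ranges: [-2.72, 2.72], [-1.05, 1.87], [-1.09, 1.28], [-1.99, 2.15], [-1.42, 1.44], [-3.14, 3.14]. Speed limits (rad/s): [2.79, 2.79, 3.14, 3.14, 3.14, 3.14].

### API

Orientations are given as a unit quaternion [x, y, z, w].
In Python, from workcell import bot, imaging, order gives the robot as it stands.
- The arm moves only by the tool carry_out, never from a script. Its argument "moves" is a list of rows, each a list of 5 numbers: the shift along the tool's x, y, z scaled (see below), then the turn about the tool's z scaled (see below), then the opening, from -1 (shut) to 1 (fully open). In form: [[tx, ty, tz, roll, hand], ...]. A call has 1 to 20 rows; each row is the pose to reach, as a shift and turn from the pose commanded when the call began, along the tool's axes at that moment; what a row does not reach only later rows make up. The controller multiplies each number of a shift by 0.1 m and each number of a turn by 90 degrees. A row lasts 1/10 s, in which the tool goes at most 50 mm and 8.59 degrees, less where a joint would pass 70% of its speed; a pose out of reach is approached as far as the arm can. A call with a number of a shift or a turn outside -1 to 1 is refused whole. A call with a gripper value outside its range is refused whole. The fingers move at their own pace and stop on an object; the grip force is fixed at half the most. Time passes only in rows, so rows that repeat a pose let the fingers close. It gives the time, the measured TCP pose, the force and the opening at its end, in the units of the state.
- bot.get_obs(): the state, without advancing time (a new reading comes with each control period).
- imaging.camera(name): name is "scene" or "top" or "wrist"; returns the picture (480x640x3 uint8, red, green, blue); there is no depth.
- imaging.camera_model(name): a dict with "fovy" (degrees; the focal length in pixels is half the picture's height over the tangent of half this angle, whatever the lens; pixels are square), "cx", "cy" (the principal point, pixels), "eye" and "rotation" of the camera in the world. Camera axes: x right, y up, looking along -z (the intrinsics and any distortion apply to the point x, -y, -z); pixel columns grow to the right and rows downward; lengths in m; the calibration is good to about 2 mm. A picture is of the moment at which its call begins: read the wrist's pose just before it. camera_model takes no time and is no camera call; for the wrist camera it gives the pose at the moment of the call.
- order.job_done(): hands the job in, once; it reports no verdict.
The state is a dict: "clock": time; "joint_pos": joint angles; "joint_vel": joint speeds; "tau": joint torques, N m; "eef_pos": TCP position; "tool_rot": TCP orientation; "ft_force": force on the tool from outside, world axes, zero at the start; "ft_torque": the same for the moment, N m; "grip_width": finger opening in m.
Only numpy, scipy, OpenCV 4.12 (cv2) and the standard library are available. Lean on these libraries where they do the work, as an engineer would, in place of code of your own. Each camera call takes 0.05 s, during which the arm holds its last target.

### The job

Ring for the book mender by pressing the desk bell's plunger all the way down, and only then slide the small book across the desk, spine first, until its spine lies flush along the wooden pad of the sprung fence, roughly centred on the pad. Press it there with a steady force of about 10 newtons, so that the pad gives way part of its travel but never reaches its stop, and finish while still holding it like that, so that the mender can clamp it. Leave the book flat on the desk, and leave the date stamp, the tin of clips and the roll of tape alone.

Things in the scene. Friction and masses are not known exactly. Their poses are not given: they have to be found in the camera images.
- jig: Sprung fence fixed to the desk: aluminium block (front x=+40, back +95 mm, 180 wide, 50 high, flange 250 wide), before it a wooden pad on two sprung steel rods (ends at x=+102, pressed up to +122 mm, 26 mm high). Origin on the desk below the middle of the unpressed pad's front face; x level, from the robot's side into the fence (pressing direction), y along the pad, z up.
- pad_face (a point): The wooden pad: 12 mm thick, 170 mm wide (along y), from 4 to 44 mm above the desk, its flat upright front face looking to -x. This point is the middle of that face, 15 mm above the desk; moves with the pad; axes as the jig's.
- pad_slide (a joint): How far the pad is pushed back from rest (m), 0 to 0.020 (its stop). It starts to give way at 4 N and takes 0.7 N more for each mm: 10 N at about 8.6 mm, 18 N at the stop.
- book: The small book lying loose and flat before the pad, 178 long, 112 wide, 18 mm thick, 0.15 to 0.35 kg; 1 to 3 N slide it. Origin mid underside; x along its length, +y to the spine (spine face y=+54, fore-edge face y=-56 mm), z up. At the start the spine side faces the pad, skewed up to 12 degrees, its middle 30 to 60 mm away; the fore-edge faces the robot.
- book_spine (a point): Middle of the book's spine face, 9 mm above the desk.
- bell: Desk bell fixed in place: steel dome on a black foot 82 mm across. Origin at the centre of its underside. It stands to the left or the right of the fence.
- plunger_top (a point): Top of the bell's plunger, a steel knob 19 mm across on top of the dome, 69 mm above the desk when up; the dome's top is at 50 mm.
- plunger_slide (a joint): How far the plunger is pressed down (m): 0 up, 0.006 at its stop; springs back. It takes 1.2 N to start and 3.6 N to reach the stop.
- date_stamp: Bystander: upright black self-inking date stamp, 42 x 62 x 98 mm; origin at the centre of its underside. It stands on the other side of the fence from the bell.
- clip_tin: Bystander: round open metal tin of clips, 72 mm across, 26 mm high; origin at the centre of its underside.
- tape_roll: Bystander: roll of tan tape lying flat, 96 mm across, 25 mm high; origin at the centre of its underside.
Not all that is in view belongs to the job. What is meant by the book is not purple, and is the larger of those in its own colour. Leave any turquoise look-alike of the bell alone.

How it is judged:
On the way, in this order (a step that is already met when the one before it is completed fails the run):
1. the bell's plunger is pressed down to its stop, before the book touches the pad (value of joint plunger_slide above 0.005 m and contact force between book and jig below 0.5 N), for 0.05 s.
2. the book is pressed flush against the pad with 6 to 14 N for a second (contact force between book and jig between 6 and 14 N and contact force between the fingers and book above 5 N and x of book_spine in the frame of pad_face above -0.006 m and y of book_spine in the frame of pad_face between -0.04 and 0.04 m and angle between the x axis of book and the y axis of jig, either way round below 0.04 rad and angle between book's own z axis and vertical below 0.06 rad and height (world z) of book below 0.008 m), for 1 s.
At the end, for the whole second after the job is handed in: The fingers still press the book on the pad through the last second: 6 to 14 N between book and pad, spine middle within 6 mm of the pad face and 40 mm of the pad's middle along it, book parallel to the pad within 0.04 rad and flat on the desk (tilt under 0.06 rad) (all of step 2); the arm keeps its last pose, push and grip.
It fails at once if the pad is driven to its stop (value of joint pad_slide above 0.019 m).
It fails at once if the date stamp is moved over 20 mm or tipped (distance of date_stamp from where it was at the start of the episode above 0.02 m or angle between date_stamp's own z axis and vertical above 0.2 rad).
It fails at once if the clip tin is moved over 20 mm or tipped (distance of clip_tin from where it was at the start of the episode above 0.02 m or angle between clip_tin's own z axis and vertical above 0.2 rad).
It fails at once if the tape roll is moved over 20 mm or tipped (distance of tape_roll from where it was at the start of the episode above 0.02 m or angle between tape_roll's own z axis and vertical above 0.2 rad).
It also fails if it takes over 54 s, if anything falls off the work surface, if the arm or the gripper's body presses on something with over 40 N, if the wrist force passes 120 N, or if a joint passes its speed limit or range.

## Working session

There is one attempt and no reset: what is moved stays moved. The work goes in short steps, Python scripts to look and compute and a tool call to move; the robot and the scene stay as the last step left them, time stands still between calls to the robot, and variables do not carry over. Pictures are saved under pics/ and viewed, and the job is handed in when it is done.

Besides the shell and the picture viewer there is one more tool, called after "Call:" as name(argument=value, ...), one argument or row to a line, values as JSON. carry_out: Moves the arm, as the interface text tells. Its arguments: {"type":"object","properties":{"moves":{"type":"array","items":{"type":"array","items":{"type":"number","minimum":-1,"maximum":1}}}},"required":["moves"]}

```bash
mkdir -p pics; ls; python3 - <<'E'
from workcell import bot, imaging
import cv2,json
o=bot.get_obs()
for k,v in o.items(): print(k,v)
for n in ["scene","top","wrist"]:
    m=imaging.camera_model(n); print(n,m)
    im=imaging.camera(n); cv2.imwrite(f"pics/{n}0.png",im[:,:,::-1])
E
```

```text
pics
clock 0.0
joint_pos [-1.13703681e+00  2.41407491e-01  3.71346863e-03  1.33517615e+00
 -1.09219327e-05  1.57079392e+00]
joint_vel [ 0.00047161  0.0005732   0.00045331 -0.00114733  0.00123038 -0.00018358]
tau [ 3.77094866e-04 -3.72319186e+01  2.52408171e+01  1.68777688e-02
  1.15189150e-04  3.96433137e-06]
eef_pos [ 0.20989766 -0.45317453  0.25541152]
tool_rot [ 8.42699765e-01 -5.38382791e-01 -8.76755016e-04 -5.53662612e-04]
ft_force [0.04873517 0.82973303 0.19438058]
ft_torque [-0.00632166 -0.00571347  0.03193924]
grip_width 0.08541730230719387
scene {'fovy': 46.425967611958484, 'cx': 317.86402515210995, 'cy': 240.85430851039857, 'eye': array([-0.29825224,  0.51024325,  1.13798835]), 'rotation': array([-0.1763174 ,  0.3097025 ,  0.82196026, -0.4442723 ])}
top {'fovy': 55.66795539148433, 'cx': 317.9796262927663, 'cy': 237.8319823860873, 'eye': array([0.39233979, 0.01005236, 0.96762862]), 'rotation': array([-0.04333101,  0.04099984,  0.7157898 , -0.69576318])}
wrist {'fovy': 60.51866564161742, 'cx': 317.0855618692808, 'cy': 242.96882342961652, 'eye': array([ 0.27547734, -0.42191838,  0.37392628]), 'rotation': array([-0.12087505,  0.07812284, -0.5323187 ,  0.8342199 ])}
```

View pics/scene0.png

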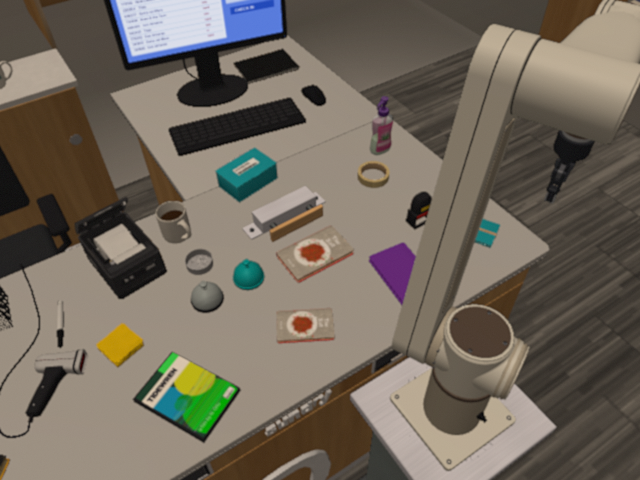

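View pics/top0.png

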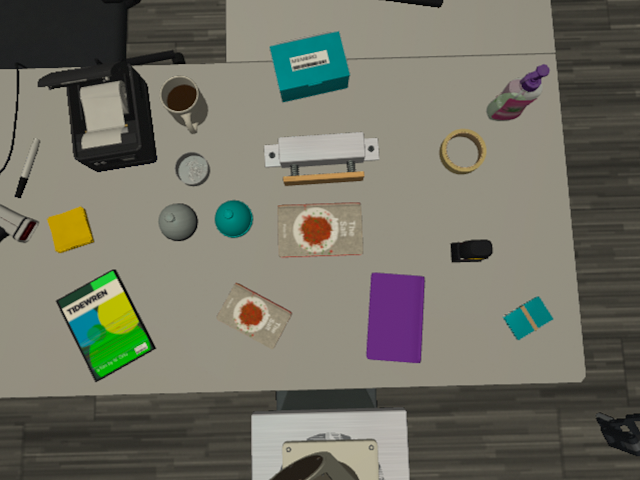

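The book is the large beige one before the fence, at top (320,230). The real bell is grey at (178,222), and the turquoise decoy at (233,219) stands between it and the book. Next I'll measure these.

```bash
cat > h.py <<'E'
import numpy as np, cv2
from scipy.spatial.transform import Rotation as R
def ray(m,uv):
    f=240/np.tan(np.radians(m['fovy'])/2)
    uv=np.atleast_2d(uv).astype(float)
    d=np.c_[(uv[:,0]-m['cx'])/f,-(uv[:,1]-m['cy'])/f,-np.ones(len(uv))]
    return np.array(m['eye']),R.from_quat(m['rotation']).apply(d)
def plane(m,uv,z):
    e,d=ray(m,uv); return e+d*((z-e[2])/d[:,2])[:,None]
def proj(m,P):
    f=240/np.tan(np.radians(m['fovy'])/2)
    c=R.from_quat(m['rotation']).inv().apply(np.atleast_2d(P)-m['eye'])
    return np.c_[m['cx']+f*c[:,0]/-c[:,2], m['cy']-f*c[:,1]/-c[:,2]]
E
python3 - <<'E'
import cv2
im=cv2.imread('pics/top0.png'); c=im[120:270,150:390]
cv2.imwrite('pics/topc.png',cv2.resize(c,None,fx=3.3,fy=3.3,interpolation=cv2.INTER_CUBIC))
im=cv2.imread('pics/scene0.png'); c=im[180:320,180:360]
cv2.imwrite('pics/scenec.png',cv2.resize(c,None,fx=4,fy=4,interpolation=cv2.INTER_CUBIC))
E
```

```text
(no output)
```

View pics/topc.png

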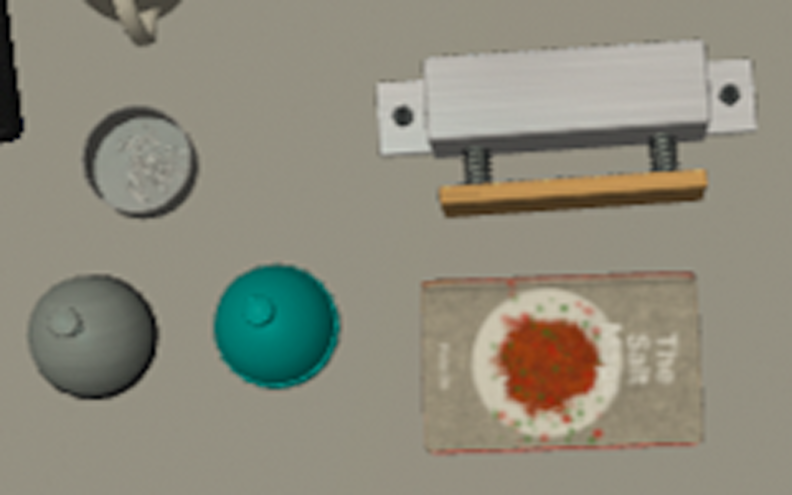

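View pics/scenec.png

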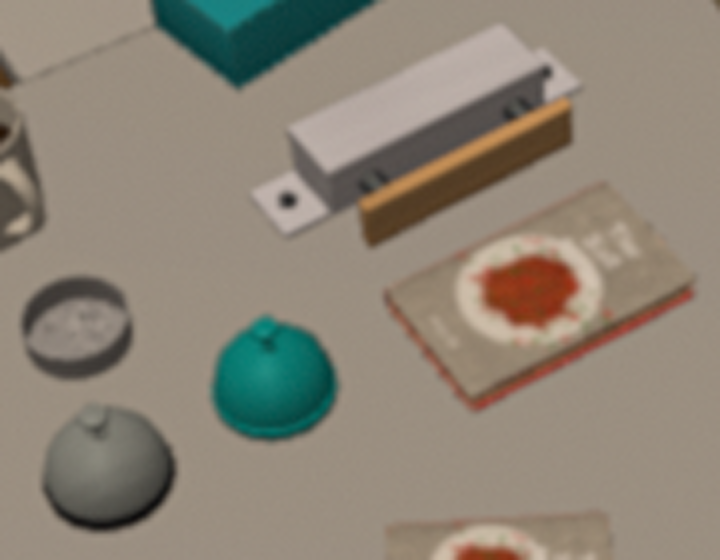

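```bash
python3 - <<'E'
import cv2
from h import *
from workcell import imaging
t=imaging.camera_model('top'); s=imaging.camera_model('scene'); print(t.keys())
C=lambda l:np.array(l)/3.3+[150-.35,120-.35]
S=lambda l:np.array(l)/4.+[180-.4,180-.4]
pr=lambda n,a:print(n,np.round(a,4).tolist())
pr('plung top',plane(t,C([[66,320]]),.067)); pr('plung sc',plane(s,S([[93,413]]),.067))
pr('bellfoot top',plane(t,C([[94,337]]),.02)); 
pr('book top (spineL,spineR,foreR,foreL)',b:=plane(t,C([[423,280],[694,272],[702,442],[427,452]]),.018)); 
pr('book sc',plane(s,S([[387,295],[606,182],[694,287],[475,402]]),.018))
pr('pad front top L,R',plane(t,C([[440,204],[706,188]]),.044)); 
pr('pad sc front top',plane(s,S([[362,212],[571,112]]),.044)); 
pr('block top',plane(t,C([[424,58],[703,40],[707,122],[431,141]]),.05))
pr('block sc',plane(s,S([[290,133],[498,27],[545,68],[330,172]]),.05))
pr('flange ends', plane(t,C([[376,84],[752,60]]),.004))
pr('tin',plane(t,C([[142,163]]),.02));pr('turq plunger',plane(t,C([[260,312]]),.067))
E
```

```text
dict_keys(['fovy', 'cx', 'cy', 'eye', 'rotation'])
plung top [[0.5518, 0.3083, 0.067]]
plung sc [[0.5527, 0.3092, 0.067]]
bellfoot top [[0.5486, 0.3058, 0.02]]
book top (spineL,spineR,foreR,foreL) [[0.58, 0.0948, 0.018], [0.5801, -0.0796, 0.018], [0.4703, -0.0804, 0.018], [0.469, 0.0942, 0.018]]
book sc [[0.5736, 0.0961, 0.018], [0.5787, -0.0808, 0.018], [0.4675, -0.0761, 0.018], [0.4658, 0.0943, 0.018]]
pad front top L,R [[0.6231, 0.0809, 0.044], [0.6285, -0.0868, 0.044]]
pad sc front top [[0.6255, 0.0832, 0.044], [0.627, -0.084, 0.044]]
block top [[0.7164, 0.0888, 0.05], [0.723, -0.0882, 0.05], [0.6695, -0.0885, 0.05], [0.6623, 0.0854, 0.05]]
block sc [[0.7117, 0.0902, 0.05], [0.7228, -0.0844, 0.05], [0.6686, -0.0894, 0.05], [0.6642, 0.0853, 0.05]]
flange ends [[0.7158, 0.1249, 0.004], [0.7248, -0.125, 0.004]]
tin [[0.662, 0.2756, 0.02]]
turq plunger [[0.5534, 0.1901, 0.067]]
```

```bash
cat >> h.py <<'E'
def go(x,y,z,yawdeg=None,hand=None):
    from workcell import bot
    o=bot.get_obs(); r=R.from_quat(o['tool_rot']); M=r.as_matrix()
    d=M.T@(np.array([x,y,z])-o['eef_pos']); yaw=np.degrees(np.arctan2(M[1,0],M[0,0]))
    print('t',o['clock'],'pos',np.round(o['eef_pos'],4),'yaw %.2f'%yaw,'tilt %.2f'%np.degrees(np.arccos(-M[2,2])),'F',np.round(o['ft_force'],2),'T',np.round(o['ft_torque'],2),'w %.4f'%o['grip_width'],'q',np.round(o['joint_pos'],2))
    print('shift',np.round(d/0.1,3), 'roll', None if yawdeg is None else round(-((yawdeg-yaw))/90,3))
E
python3 -c "from h import *; go(.552,.3085,.2,92)"
```

```text
t 0.15 pos [ 0.21   -0.4533  0.2556] yaw -65.15 tilt 0.09 F [ 0.3  -0.12 -0.87] T [0.   0.   0.05] w 0.0857 q [-1.14  0.24  0.    1.34 -0.    1.57]
shift [-5.474 -6.305  0.565] roll -1.746
```

Call:
carry_out(
  moves=[
    [-0.87,-1,0,-0.5,-1],
    [-0.87,-1,0,-0.5,-1],
    [-0.87,-1,0,-0.5,-1],
    [-0.87,-1,0,-0.5,-1],
    [-0.87,-1,0,-0.5,-1],
    [-0.87,-1,0,-0.5,-1],
  ],
)

```text
clock: 0.75
eef_pos: [0.2644, -0.3321, 0.2562]
tool_rot: [0.985, -0.173, -0.0, -0.0]
ft_force: [-1.0, -0.7, -0.6]
grip_width: 0.0001
```

```bash
python3 -c "from h import *; go(.552,.3085,.2,92)"
```

```text
t 0.75 pos [ 0.2644 -0.3321  0.2562] yaw -19.89 tilt 0.02 F [-0.95 -0.7  -0.58] T [ 0.    0.02 -0.01] w 0.0001 q [-0.9   0.09 -0.18  1.3  -0.    1.02]
shift [ 0.524 -7.002  0.562] roll -1.243
```

Call:
carry_out(
  moves=[
    [0.1,-1,0,-0.6,-1],
    [0.1,-1,0,-0.6,-1],
    [0.1,-1,0,-0.6,-1],
    [0.1,-1,0,-0.6,-1],
    [0.1,-1,0,-0.6,-1],
    [0.1,-1,0,-0.6,-1],
  ],
)

```text
clock: 1.35
eef_pos: [0.3082, -0.2418, 0.2561]
tool_rot: [0.962, 0.274, -0.0, -0.0]
ft_force: [-0.1, 0.1, 0.6]
grip_width: 0.0001
```

```bash
python3 -c "from h import *; go(.552,.3085,.2,92)"
```

```text
t 1.35 pos [ 0.3082 -0.2418  0.2561] yaw 31.83 tilt 0.03 F [-0.11  0.12  0.65] T [0.04 0.01 0.01] w 0.0001 q [-0.67  0.03 -0.25  1.3  -0.    0.35]
shift [ 4.974 -3.39   0.562] roll -0.669
```

Call:
carry_out(
  moves=[
    [1,-0.7,0,0,-1],
    [1,-0.7,0,0,-1],
    [1,-0.7,0,0,-1],
    [1,-0.7,0,0,-1],
  ],
)

```text
clock: 1.75
eef_pos: [0.3575, -0.1284, 0.2561]
tool_rot: [0.962, 0.273, 0.0, -0.0]
ft_force: [0.2, 0.8, 0.4]
grip_width: 0.0002
```

Call:
carry_out(
  moves=[
    [1,-0.7,0,0,-1],
    [1,-0.7,0,0,-1],
    [1,-0.7,0,0,-1],
    [1,-0.7,0,0,-1],
  ],
)

```text
clock: 2.15
eef_pos: [0.4066, -0.0173, 0.256]
tool_rot: [0.962, 0.273, -0.0, -0.0]
ft_force: [-0.4, -0.9, 1.2]
grip_width: 0.0001
```

Call:
carry_out(
  moves=[
    [1,-0.7,0,0,-1],
    [1,-0.7,0,0,-1],
    [1,-0.7,0,0,-1],
    [1,-0.7,0,0,-1],
  ],
)

```text
clock: 2.55
eef_pos: [0.4555, 0.0939, 0.2558]
tool_rot: [0.962, 0.272, -0.0, 0.0]
ft_force: [-0.3, -1.0, -0.4]
grip_width: -0.0001
```

Call:
carry_out(
  moves=[
    [1,-0.7,0,0,-1],
    [1,-0.7,0,0,-1],
    [1,-0.7,0,0,-1],
    [1,-0.7,0,0,-1],
    [1,-0.7,0,0,-1],
  ],
)

```text
clock: 3.05
eef_pos: [0.5033, 0.2032, 0.2558]
tool_rot: [0.963, 0.27, -0.001, 0.001]
ft_force: [-0.1, 0.2, 0.6]
grip_width: -0.0003
```

```bash
python3 -c "from h import *; go(.552,.3085,.15,92)"
```

```text
t 3.05 pos [0.5033 0.2032 0.2558] yaw 31.34 tilt 0.13 F [-0.13  0.24  0.58] T [ 0.01  0.01 -0.04] w -0.0003 q [ 0.38  0.33  0.12  1.37 -0.    1.41]
shift [ 0.966 -0.647  1.056] roll -0.674
```

Call:
carry_out(
  moves=[
    [0.97,-0.65,1,0,-1],
    [0.97,-0.65,1,0,-1],
    [0.97,-0.65,1,0,-1],
    [0.97,-0.65,1,0,-1],
    [0.97,-0.65,1,0,-1],
    [0.97,-0.65,1,0,-1],
    [0.97,-0.65,1,0,-1],
    [0.97,-0.65,1,0,-1],
  ],
)

```text
clock: 3.85
eef_pos: [0.5531, 0.3103, 0.1589]
tool_rot: [0.963, 0.27, 0.002, -0.0]
ft_force: [0.3, -0.7, 0.5]
grip_width: -0.0001
```

```bash
python3 - <<'E'
from h import *
from workcell import imaging
go(.552,.3085,.1,31)
for n in ['top','wrist']:
    cv2.imwrite(f'pics/{n}1.png',imaging.camera(n)[:,:,::-1])
m=imaging.camera_model('wrist'); print(proj(m,[.552,.3085,.069]))
E
```

```text
t 3.85 pos [0.5531 0.3103 0.1589] yaw 31.33 tilt 0.21 F [ 0.32 -0.65  0.47] T [ 0.01 -0.02 -0.02] w -0.0001 q [ 0.51  0.56  0.22  1.23 -0.    1.54]
shift [-0.021  0.01   0.589] roll 0.004
[[312.66118059 266.68312791]]
```

View pics/wrist1.png

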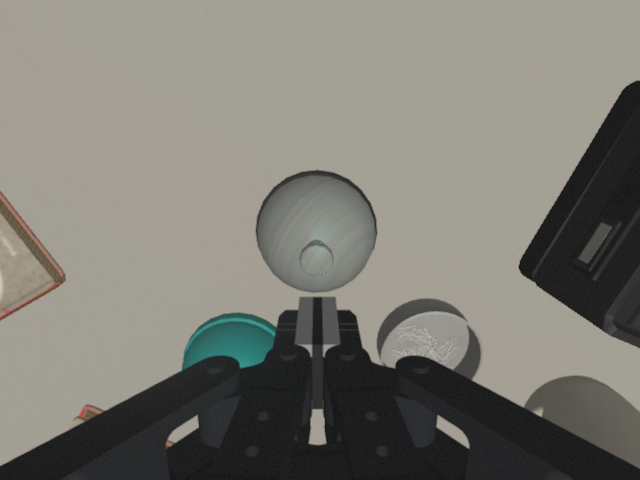

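```bash
python3 - <<'E'
from h import *
from workcell import imaging
m=imaging.camera_model('wrist'); p=plane(m,[[317,260]],.069); print(p)
go(.5525,.3095,.095,31)
E
```

```text
[[0.55201304 0.31293927 0.069     ]]
t 3.95 pos [0.5528 0.3107 0.1581] yaw 31.37 tilt 0.15 F [-1.02 -0.24 -0.07] T [ 0.02 -0.03  0.01] w -0.0000 q [ 0.51  0.56  0.22  1.23 -0.    1.54]
shift [-0.011  0.008  0.631] roll 0.004
```

Call:
carry_out(
  moves=[
    [0,0,0.3,0,-1],
    [0,0,0.5,0,-1],
    [0,0,0.58,0,-1],
    [0,0,0.6,0,-1],
    [0,0,0.6,0,-1],
  ],
)

```text
clock: 4.45
eef_pos: [0.5528, 0.3114, 0.097]
tool_rot: [0.963, 0.271, 0.0, -0.0]
ft_force: [0.7, 0.2, 0.1]
grip_width: -0.0002
```

Call:
carry_out(
  moves=[
    [0,0,0.03,0,-1],
    [0,0,0.06,0,-1],
    [0,0,0.08,0,-1],
    [0,0,0.1,0,-1],
    [0,0,0.1,0,-1],
    [0,0,0.1,0,-1],
  ],
)

```text
clock: 5.05
eef_pos: [0.5534, 0.3118, 0.0876]
tool_rot: [0.963, 0.271, 0.001, -0.0]
ft_force: [1.8, 1.8, 5.7]
grip_width: 0.0
```

```bash
python3 -c "from h import *; go(.5525,.3095,.086)"
```

```text
t 5.05 pos [0.5534 0.3118 0.0876] yaw 31.42 tilt 0.18 F [1.83 1.83 5.74] T [ 0.08 -0.17 -0.01] w 0.0000 q [0.51 0.61 0.13 1.08 0.   1.54]
shift [-0.02   0.015  0.016] roll None
```

Call:
carry_out(
  moves=[
    [0,0,0.02,0,-1],
    [0,0,0.04,0,-1],
    [0,0,0.04,0,-1],
    [0,0,0.04,0,-1],
  ],
)

```text
clock: 5.45
eef_pos: [0.5537, 0.312, 0.087]
tool_rot: [0.963, 0.271, 0.003, -0.001]
ft_force: [-3.8, -1.8, 20.1]
grip_width: -0.0003
```

```bash
python3 - <<'E'
from h import *
from workcell import imaging
go(.55,.3,.2)
for n in ['scene']:
    im=imaging.camera(n)[:,:,::-1]; cv2.imwrite(f'pics/{n}2.png',cv2.resize(im[220:340,120:320],None,fx=4,fy=4))
E
```

```text
t 5.45 pos [0.5537 0.312  0.087 ] yaw 31.42 tilt 0.32 F [-3.76 -1.83 20.13] T [-0.5   0.86 -0.05] w -0.0003 q [0.51 0.61 0.12 1.08 0.   1.54]
shift [-0.088  0.083 -1.131] roll None
```

View pics/scene2.png

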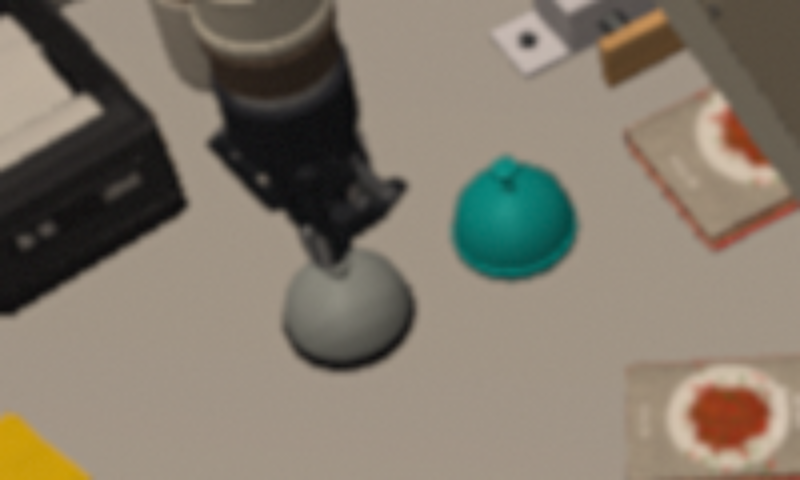

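Call:
carry_out(
  moves=[
    [0,0,-0.5,0,-1],
    [0,0,-1,0,-1],
    [0,0,-1,0,-1],
    [0,0,-1,0,-1],
    [0,0,-1,0,-1],
  ],
)

```text
clock: 6.0
eef_pos: [0.5514, 0.3107, 0.1807]
tool_rot: [0.963, 0.271, -0.002, 0.0]
ft_force: [-0.5, -1.3, -0.6]
grip_width: -0.0004
```

```bash
python3 - <<'E'
from h import *
from workcell import imaging
go(.425,.009,.15,92)
t=imaging.camera_model('top')
print(np.round(plane(t,[[236,284],[291,318],[275,346],[218,315],[370,275]],.018),3))
E
```

```text
t 6.0 pos [0.5514 0.3107 0.1807] yaw 31.42 tilt 0.18 F [-0.54 -1.32 -0.57] T [-0.02  0.03 -0.01] w -0.0004 q [0.51 0.55 0.26 1.29 0.   1.54]
shift [-2.651  1.915  0.315] roll -0.673
[[ 0.414  0.185  0.018]
 [ 0.341  0.072  0.018]
 [ 0.286  0.106  0.018]
 [ 0.352  0.222  0.018]
 [ 0.425 -0.095  0.018]]
```

Call:
carry_out(
  moves=[
    [-0.95,0.7,0,0,-1],
    [-0.95,0.7,0,0,-1],
    [-0.95,0.7,0,0,-1],
    [-0.95,0.7,0,0,-1],
  ],
)

```text
clock: 6.4
eef_pos: [0.5053, 0.199, 0.1802]
tool_rot: [0.963, 0.269, -0.003, 0.0]
ft_force: [-0.1, 1.0, -0.2]
grip_width: 0.0003
```

Call:
carry_out(
  moves=[
    [-0.95,0.7,0,0,-1],
    [-0.95,0.7,0,0,-1],
    [-0.95,0.7,0,0,-1],
    [-0.95,0.7,0,0,-1],
  ],
)

```text
clock: 6.8
eef_pos: [0.462, 0.0913, 0.1812]
tool_rot: [0.963, 0.27, -0.002, -0.0]
ft_force: [0.5, 0.7, -0.1]
grip_width: 0.0
```

```bash
python3 -c "from h import *; go(.425,.009,.15,92)"
```

```text
t 6.8 pos [0.462  0.0913 0.1812] yaw 31.27 tilt 0.17 F [ 0.54  0.66 -0.08] T [ 0.02 -0.03 -0.03] w 0.0000 q [ 0.2   0.23 -0.21  1.13  0.    1.22]
shift [-0.743  0.512  0.313] roll -0.675
```

Call:
carry_out(
  moves=[
    [-0.7,0.5,0.3,-0.67,1],
    [-0.7,0.5,0.3,-0.67,1],
    [-0.7,0.5,0.3,-0.67,1],
    [-0.7,0.5,0.3,-0.67,1],
    [-0.7,0.5,0.3,-0.67,1],
    [-0.7,0.5,0.3,-0.67,1],
    [-0.7,0.5,0.3,-0.67,1],
    [-0.7,0.5,0.3,-0.67,1],
    [-0.7,0.5,0.3,-0.67,1],
    [-0.7,0.5,0.3,-0.67,1],
  ],
)

```text
clock: 7.8
eef_pos: [0.4299, 0.0141, 0.152]
tool_rot: [0.697, 0.717, -0.0, -0.0]
ft_force: [-0.3, 0.1, 0.1]
grip_width: 0.0857
```

```bash
python3 - <<'E'
from h import *
from workcell import imaging
go(.432,.007,.06,92)
for n in ['top','wrist']:
    cv2.imwrite(f'pics/{n}3.png',imaging.camera(n)[:,:,::-1])
E
```

```text
t 7.8 pos [0.4299 0.0141 0.152 ] yaw 91.66 tilt 0.03 F [-0.27  0.1   0.13] T [ 0.05  0.   -0.02] w 0.0857 q [ 0.03  0.18 -0.35  1.03  0.    0.  ]
shift [-0.072  0.02   0.92 ] roll -0.004
```

View pics/wrist3.png

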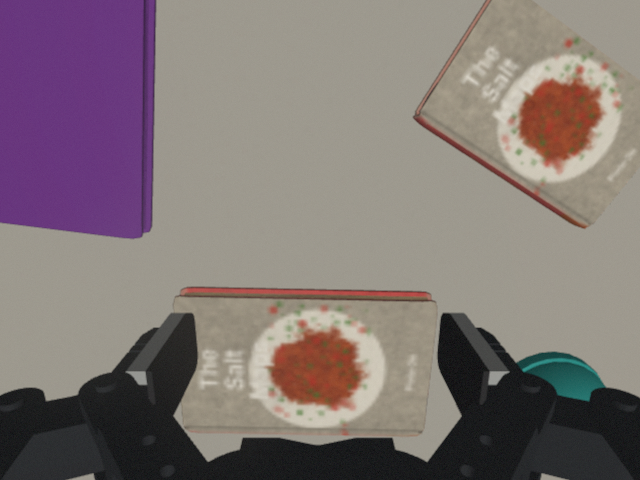

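View pics/top3.png

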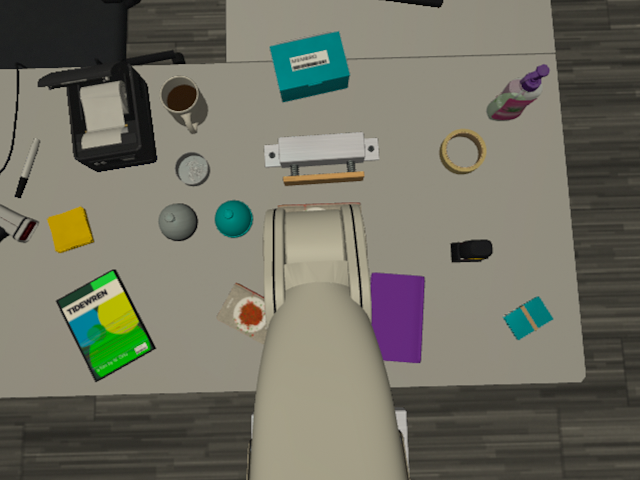

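```bash
python3 - <<'E'
from h import *
from workcell import imaging
m=imaging.camera_model('wrist'); print(m['eye'])
print(plane(m,[[176,296],[434,300],[422,434],[184,430]],.018)); print(plane(m,[[182,288],[430,292]],.002))
print(plane(m,[[416,118],[152,235]],.01))
go(.432,.007,.06,92)
E
```

```text
[0.3563902  0.01260515 0.27059496]
[[ 0.47173071 -0.07792841  0.018     ]
 [ 0.46949166  0.09433141  0.018     ]
 [ 0.57812424  0.0975231   0.018     ]
 [ 0.57977785 -0.07937409  0.018     ]]
[[ 0.47277455 -0.07901965  0.002     ]
 [ 0.47059861  0.09599431  0.002     ]]
[[ 0.35358751  0.07260696  0.01      ]
 [ 0.43220478 -0.09358748  0.01      ]]
t 7.9 pos [0.4298 0.0138 0.1522] yaw 91.68 tilt 0.01 F [-0.99  0.28  0.01] T [0.   0.02 0.  ] w 0.0853 q [ 0.03  0.18 -0.35  1.03  0.    0.  ]
shift [-0.069  0.02   0.921] roll -0.004
```

Call:
carry_out(
  moves=[
    [-0.06,0.02,0.4,0,1],
    [-0.06,0.02,0.8,0,1],
    [-0.06,0.02,1,0,1],
    [-0.06,0.02,1,0,1],
    [-0.06,0.02,1,0,1],
    [-0.06,0.02,1,0,1],
  ],
)

```text
clock: 8.5
eef_pos: [0.4332, 0.0077, 0.0537]
tool_rot: [0.697, 0.718, 0.001, 0.001]
ft_force: [-0.2, 0.7, 0.1]
grip_width: 0.0853
```

Call:
carry_out(
  moves=[
    [0,0,0.15,0,1],
    [0,0,0.25,0,1],
    [0,0,0.3,0,1],
    [0,0,0.33,0,1],
    [0,0,0.34,0,1],
    [0,0,0.34,0,1],
  ],
)

```text
clock: 9.1
eef_pos: [0.4319, 0.0076, 0.0185]
tool_rot: [0.696, 0.718, 0.0, 0.0]
ft_force: [-0.1, 0.1, 0.5]
grip_width: 0.0855
```

```bash
python3 - <<'E'
from h import *
from workcell import imaging
go(.455,.007,.018,92)
for n in ['wrist','scene']:
    cv2.imwrite(f'pics/{n}4.png',imaging.camera(n)[:,:,::-1])
E
```

```text
t 9.1 pos [0.4319 0.0076 0.0185] yaw 91.72 tilt 0.01 F [-0.14  0.14  0.47] T [0.05 0.01 0.02] w 0.0855 q [ 0.02  0.38 -0.52  0.67 -0.   -0.01]
shift [-0.013  0.23   0.005] roll -0.003
```

View pics/wrist4.png

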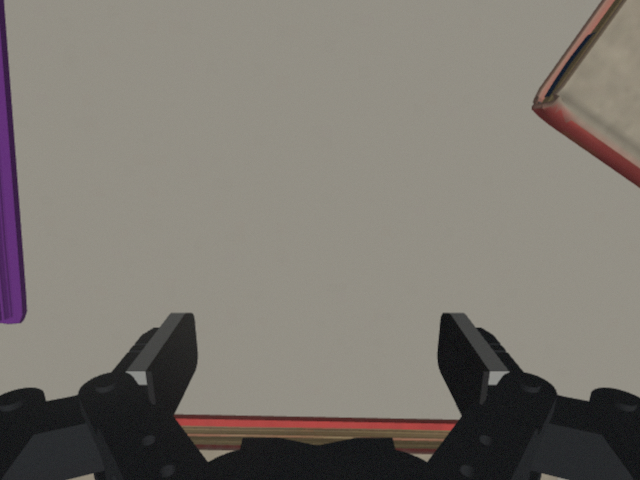

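View pics/scene4.png

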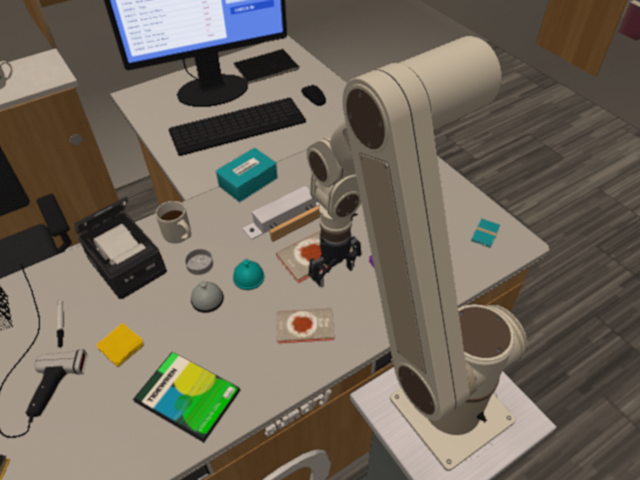

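Call:
carry_out(
  moves=[
    [0,0.15,0,0,1],
    [0,0.22,0,0,1],
    [0,0.27,0,0,1],
    [0,0.32,0,0,1],
    [0,0.37,0,0,1],
    [0,0.42,0,0,1],
    [0,0.47,0,0,1],
    [0,0.52,0,0,1],
    [0,0.56,0,0,1],
    [0,0.6,0,0,1],
    [0,0.6,0,0,1],
  ],
)

```text
clock: 10.3
eef_pos: [0.4928, 0.0094, 0.0184]
tool_rot: [0.696, 0.718, 0.0, 0.0]
ft_force: [-0.2, 0.9, -0.3]
grip_width: 0.0857
```

```bash
python3 - <<'E'
from h import *
from workcell import imaging
go(.505,.007,.018,92)
im=imaging.camera('wrist')[:,:,::-1];cv2.imwrite(f'pics/w5.png',im)
im=imaging.camera('scene')[:,:,::-1];cv2.imwrite(f'pics/s5.png',cv2.resize(im[160:310,220:400],None,fx=4,fy=4,interpolation=cv2.INTER_CUBIC))
E
```

```text
t 10.3 pos [0.4928 0.0094 0.0184] yaw 91.72 tilt 0.07 F [-0.23  0.94 -0.35] T [-0.02 -0.03  0.01] w 0.0857 q [ 0.02  0.47 -0.36  0.74  0.   -0.01]
shift [-0.028  0.121  0.004] roll -0.003
```

View pics/s5.png

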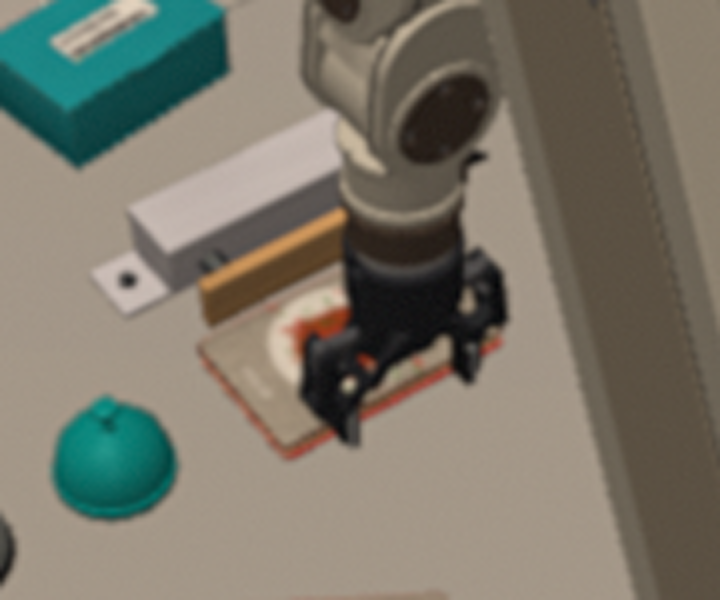

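View pics/w5.png

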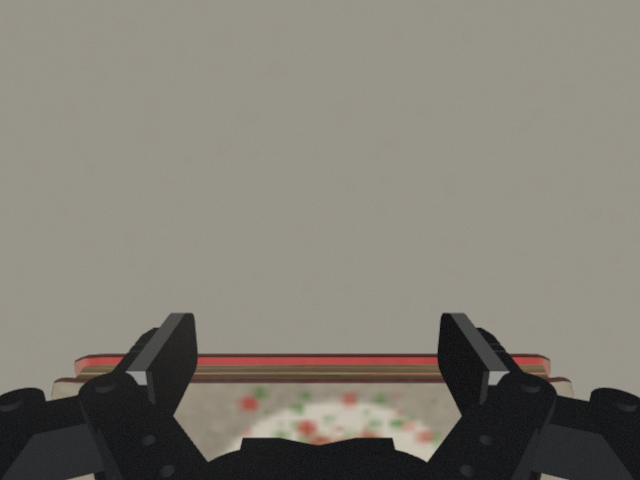

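```bash
python3 - <<'E'
from h import *
from workcell import imaging
m=imaging.camera_model('wrist')
print('top edge',plane(m,[[52,380],[572,381]],.018)); print('bottom',plane(m,[[78,356],[548,357]],.002))
S=lambda l:np.array(l)/4.+[220-.4,160-.4]
print('spine L top',plane(imaging.camera_model('scene'),S([[200,350],[285,447]]),.018),'pad L',plane(imaging.camera_model('scene'),S([[201,287]]),.044))
E
```

```text
top edge [[ 0.50545217 -0.07808184  0.018     ]
 [ 0.50048749  0.09632174  0.018     ]]
bottom [[ 0.50634718 -0.07838335  0.002     ]
 [ 0.50138308  0.09704429  0.002     ]]
spine L top [[0.60252435 0.10010722 0.018     ]
 [0.5005087  0.09552652 0.018     ]] pad L [[0.62979902 0.08148176 0.044     ]]
```

Call:
carry_out(
  moves=[
    [0,0.03,0,-0.004,1],
    [0,0.06,0,-0.004,1],
    [0,0.09,0,-0.004,1],
    [0,0.11,0,-0.004,1],
    [0,0.12,0,-0.004,1],
    [0,0.13,0,-0.004,1],
    [0,0.14,0,-0.004,1],
    [0,0.14,0,-0.004,1],
  ],
)

```text
clock: 11.2
eef_pos: [0.5062, 0.0099, 0.0183]
tool_rot: [0.694, 0.72, 0.0, 0.0]
ft_force: [-1.9, -1.1, 0.1]
grip_width: 0.0855
```

```bash
python3 -c "from h import *; go(.515,.009,.018,92.06)"
```

```text
t 11.2 pos [0.5062 0.0099 0.0183] yaw 92.08 tilt 0.05 F [-1.86 -1.1   0.1 ] T [ 0.07  0.32 -0.04] w 0.0855 q [ 0.02  0.49 -0.32  0.76  0.   -0.02]
shift [-0.012  0.088  0.003] roll 0.0
```

Call:
carry_out(
  moves=[
    [0,0.01,0,0,1],
    [0,0.02,0,0,1],
    [0,0.03,0,0,1],
    [0,0.04,0,0,1],
    [0,0.04,0,0,1],
    [0,0.04,0,0,1],
  ],
)

```text
clock: 11.8
eef_pos: [0.5067, 0.0099, 0.0179]
tool_rot: [0.694, 0.72, -0.002, -0.002]
ft_force: [-8.8, -0.9, 7.1]
grip_width: 0.0852
```

```bash
cat > f.py <<'E'
from h import *
from workcell import bot,imaging
F=[];T=[];P=[]
for i in range(8):
    imaging.camera('top'); o=bot.get_obs(); F.append(o['ft_force']);T.append(o['ft_torque']);P.append(o['eef_pos'])
print('F',np.mean(F,0).round(2),'sd',np.std(F,0).round(2),'T',np.mean(T,0).round(3),'P',np.mean(P,0).round(5))
go(.515,.009,.018,92.06)
E
python3 f.py
```

```text
F [-8.46 -0.42  6.69] sd [0.3  0.15 0.61] T [-0.023  1.67   0.044] P [0.50677 0.00988 0.01795]
t 12.2 pos [0.5068 0.0099 0.0179] yaw 92.09 tilt 0.32 F [-8.77 -0.69  6.03] T [-0.07  1.64  0.05] w 0.0856 q [ 0.02  0.49 -0.32  0.77 -0.   -0.02]
shift [-0.012  0.082 -0.001] roll 0.0
```

```bash
python3 - <<'E'
from h import *
from workcell import imaging
im=imaging.camera('wrist')[:,:,::-1];cv2.imwrite(f'pics/w6.png',im)
im=imaging.camera('scene')[:,:,::-1];cv2.imwrite(f'pics/s6.png',cv2.resize(im[160:310,220:400],None,fx=4,fy=4,interpolation=cv2.INTER_CUBIC))
im=imaging.camera('top')[:,:,::-1];cv2.imwrite(f'pics/t6.png',cv2.resize(im[110:270,220:400],None,fx=3.6,fy=3.6,interpolation=cv2.INTER_CUBIC))
E
```

```text
(no output)
```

View pics/s6.png

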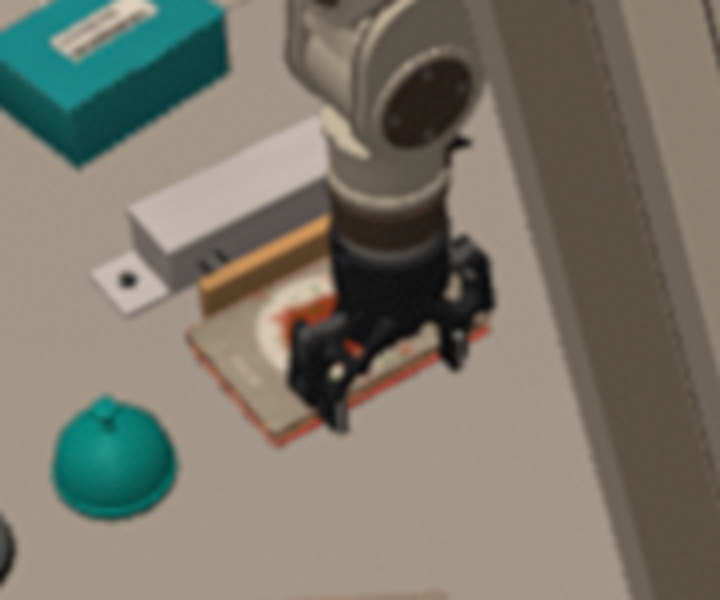

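View pics/w6.png

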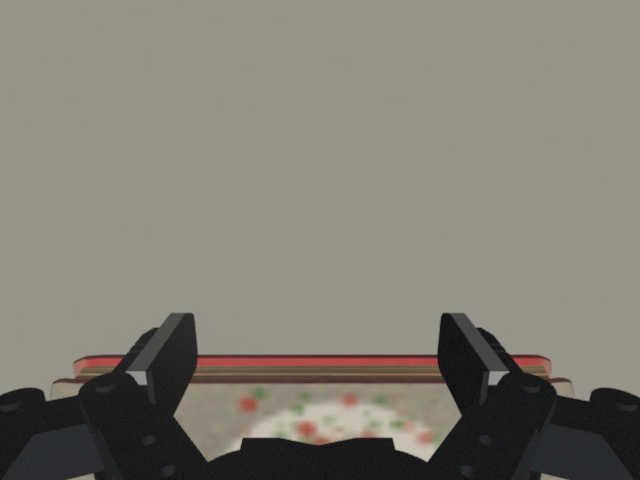

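View pics/t6.png

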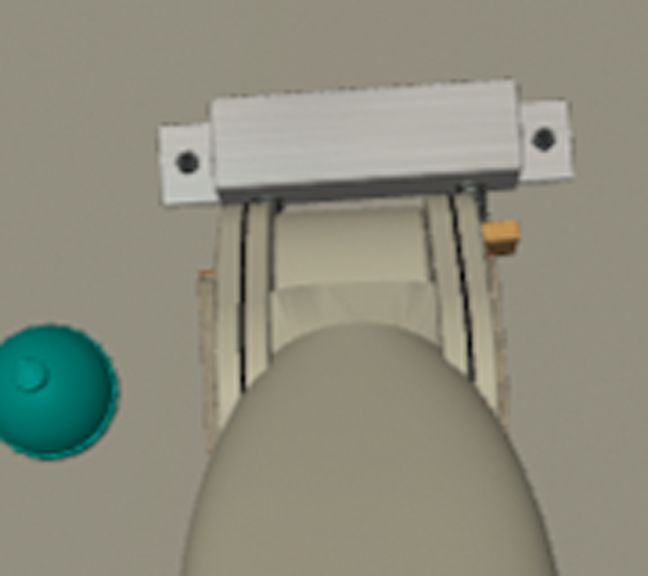

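Call:
carry_out(
  moves=[
    [0,0.01,-0.005,0,1],
    [0,0.02,-0.005,0,1],
    [0,0.03,-0.005,0,1],
    [0,0.04,-0.005,0,1],
    [0,0.05,-0.005,0,1],
    [0,0.05,-0.005,0,1],
  ],
)

```text
clock: 12.95
eef_pos: [0.5094, 0.0099, 0.0179]
tool_rot: [0.694, 0.72, -0.004, -0.004]
ft_force: [-13.6, -1.9, 9.5]
grip_width: 0.0855
```

```bash
python3 f.py
```

```text
F [-13.04  -1.5    9.4 ] sd [0.4  0.65 0.47] T [-0.076  2.457  0.241] P [0.50943 0.00989 0.01795]
t 13.35 pos [0.5095 0.0099 0.018 ] yaw 92.11 tilt 0.58 F [-12.82  -1.52   9.82] T [-0.07  2.47  0.16] w 0.0855 q [ 0.02  0.5  -0.3   0.78 -0.   -0.02]
shift [-0.011  0.055 -0.001] roll 0.001
```

Call:
carry_out(
  moves=[
    [0,0,-0.01,0,1],
    [0,0.01,-0.01,0,1],
    [0,0.02,-0.01,0,1],
    [0,0.03,-0.01,0,1],
    [0,0.04,-0.01,0,1],
    [0,0.04,-0.01,0,1],
  ],
)

```text
clock: 13.95
eef_pos: [0.5125, 0.01, 0.0181]
tool_rot: [0.694, 0.72, -0.005, -0.004]
ft_force: [-12.8, -0.8, 5.6]
grip_width: 0.0853
```

```bash
python3 f.py
```

```text
F [-12.54  -0.95   5.13] sd [0.49 0.59 0.36] T [-0.157  2.466  0.276] P [0.51252 0.00997 0.01806]
t 14.35 pos [0.5125 0.01   0.0181] yaw 92.12 tilt 0.71 F [-12.62  -0.28   4.5 ] T [-0.16  2.45  0.28] w 0.0854 q [ 0.02  0.5  -0.29  0.79 -0.   -0.02]
shift [-0.011  0.024  0.   ] roll 0.001
```

Call:
carry_out(
  moves=[
    [0,0,-0.004,0,1],
    [0,0.01,-0.004,0,1],
    [0,0.015,-0.004,0,1],
    [0,0.015,-0.004,0,1],
    [0,0.015,-0.004,0,1],
  ],
)

```text
clock: 14.85
eef_pos: [0.5144, 0.01, 0.0181]
tool_rot: [0.694, 0.72, -0.004, -0.004]
ft_force: [-11.2, -1.9, 1.5]
grip_width: 0.0855
```

```bash
python3 f.py; python3 - <<'E'
from h import *
from workcell import imaging
im=imaging.camera('wrist')[:,:,::-1];cv2.imwrite(f'pics/w7.png',im)
im=imaging.camera('scene')[:,:,::-1];cv2.imwrite(f'pics/s7r.png',im);cv2.imwrite(f'pics/s7.png',cv2.resize(im[160:310,220:400],None,fx=4,fy=4,interpolation=cv2.INTER_CUBIC))
im=imaging.camera('top')[:,:,::-1];cv2.imwrite(f'pics/t7.png',cv2.resize(im[110:270,220:400],None,fx=3.6,fy=3.6,interpolation=cv2.INTER_CUBIC))
E
```

```text
F [-11.43  -1.39   1.4 ] sd [0.36 0.58 0.5 ] T [-0.172  2.128  0.288] P [0.51434 0.01003 0.0181 ]
t 15.25 pos [0.5143 0.01   0.0181] yaw 92.12 tilt 0.69 F [-10.62  -1.06   0.55] T [-0.16  2.09  0.25] w 0.0855 q [ 0.02  0.51 -0.29  0.79 -0.   -0.02]
shift [-0.01   0.006  0.001] roll 0.001
```

View pics/s7.png

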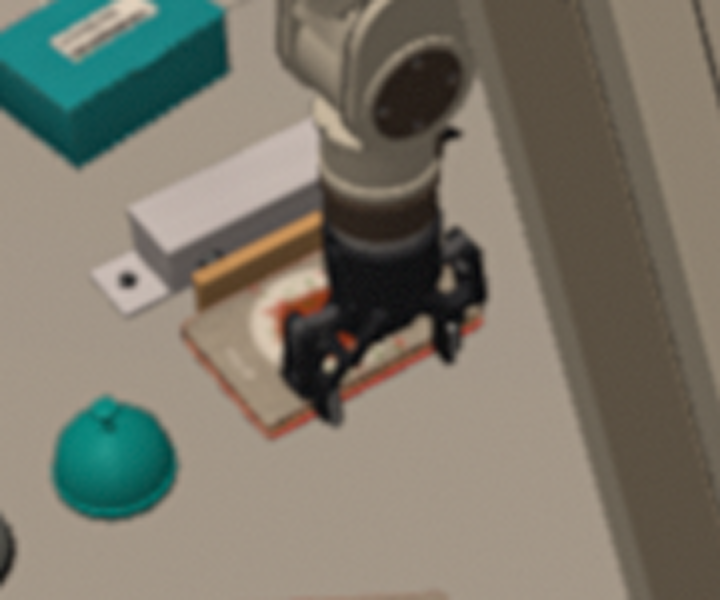

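View pics/t7.png

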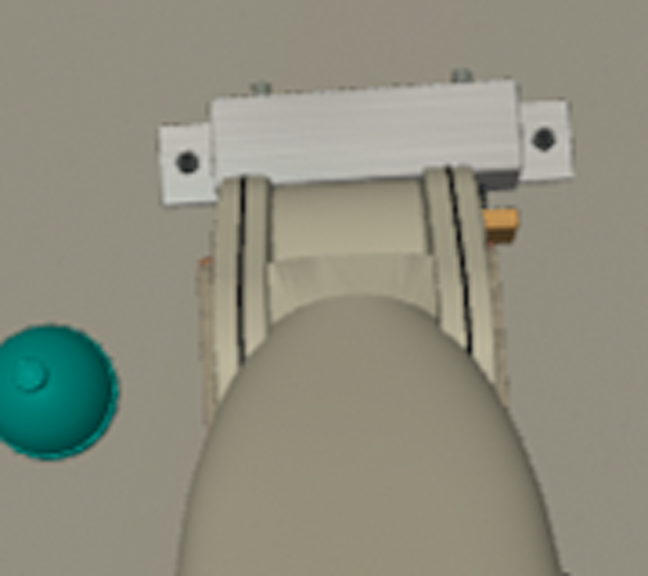

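View pics/w7.png

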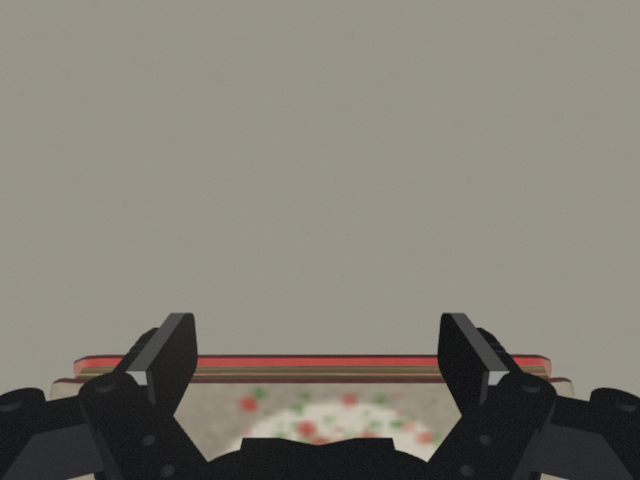

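Call:
carry_out(
  moves=[
    [0,0,0,0,1],
    [0,0,0,0,1],
    [0,0,0,0,1],
    [0,0,0,0,1],
    [0,0,0,0,1],
    [0,0,0,0,1],
    [0,0,0,0,1],
    [0,0,0,0,1],
    [0,0,0,0,1],
    [0,0,0,0,1],
    [0,0,0,0,1],
    [0,0,0,0,1],
    [0,0,0,0,1],
    [0,0,0,0,1],
    [0,0,0,0,1],
  ],
)

```text
clock: 16.9
eef_pos: [0.5143, 0.01, 0.0181]
tool_rot: [0.694, 0.72, -0.004, -0.004]
ft_force: [-10.7, -1.1, 0.8]
grip_width: 0.085
```

```bash
python3 f.py; python3 - <<'E'
from h import *
from workcell import imaging
m=imaging.camera_model('wrist')
print('top edge',plane(m,[[52,380],[572,381]],.018))
t=imaging.camera_model('top'); C=lambda l:np.array(l)/3.6+[220-.36,110-.36]
print('pad R front top now',plane(t,C([[518,225]]),.044)); 
a=cv2.imread('pics/t6.png')[200:260,480:525]; b=cv2.imread('pics/t7.png')[190:260,480:525]
for im in(a,b):
    h=cv2.cvtColor(im,cv2.COLOR_BGR2HSV); k=(h[:,:,1]>120)&(h[:,:,2]>150); print(np.where(k.any(1))[0][[0,-1]])
E
```

```text
F [-11.09  -1.06   1.42] sd [0.53 0.41 0.3 ] T [-0.177  2.132  0.273] P [0.51433 0.01003 0.0181 ]
t 17.3 pos [0.5143 0.01   0.0181] yaw 92.12 tilt 0.69 F [-11.62  -0.69   1.39] T [-0.14  2.14  0.24] w 0.0853 q [ 0.02  0.51 -0.29  0.79 -0.   -0.02]
shift [-0.011  0.006  0.001] roll 0.001
top edge [[ 0.52750106 -0.07700995  0.018     ]
 [ 0.52130932  0.0965239   0.018     ]]
pad R front top now [[ 0.63806475 -0.08709897  0.044     ]]
[22 39]
[19 36]
```

```bash
python3 - <<'E'
from workcell import order
print(order.job_done())
E
```

```text
the job is handed in; nothing more can be done
None
```

I rang the grey bell first, then pressed the book against the fence and handed the job in with the arm still holding it. The hand-in reported no verdict, so the results below rest on my own measurements.

- **Bell:** the fingertips met a hard stop on the plunger at about 62 mm above the desk. The force reached 20 N, well over the 3.6 N it needs. The book had not been touched at that point.
- **Book:** I pushed the large beige book spine first with the open fingers on its fore-edge. It stayed flat, and the arm's path kept clear of the stamp, tin, tape roll and turquoise bell.
- **Final hold:** the hold was steady for over 2 s.

| Check | Reading |
|---|---|
| Wrist force along the pressing direction | about 11 N, including some book friction on the desk |
| Downward force on the book | about 1.4 N |
| Pad displacement from finger travel and the top camera | 7 to 9.5 mm, which means about 9 to 10.7 N on the pad |
| Book angle against the fence angle | about 0.036 rad for both |
| Book off centre along the pad | about 12 mm |

- **Disagreements:** the pad displacement estimates differed by about 2 mm, which is within the camera calibration. While I was building up the press, the fingers also pushed down on the book edge with up to about 9 N. I relieved that by raising the tool command slightly before the final hold.

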